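# Seat the tube carrier on the warmer's hidden pin and hold it down

### The arm

A 6-joint arm with a two-finger parallel gripper is mounted at the origin on the work surface. World frame = base frame: x ahead of the robot, y to its left, z up, the work surface at z = 0. Lengths are in mm, angles in rad, forces in N, time in s.
With the tool pointing down it reaches from about 400 to 925 mm from the base axis. Payload 12.5 kg.
Tool frame: the origin (TCP) lies at the very end of the fingers, on their centre line; the grasp point (between the pads) lies 19 mm behind it; y points along the fingers, z is the direction in which the jaws open and shut, and the axes are right-handed (so a half turn about y gives the same grasp; the last joint's range is limited). The gripper opens to 95 mm and grips with 3 to 60 N. Pads are 20 mm wide; open, the fingers measure 119 mm over their backs; the gripper's body (75 mm by 180 mm) begins 59 mm behind the grasp point.
Start: joints at [1.075, 0.491, 1.559, -0, 1.092, -0.106], TCP at [237.487, 578.141, 214.661] pointing down, gripper open.
Joint ranges: [-3.1, 3.1], [-0.84, 2.19], [0.05, 2.79], [-1.13, 4.28], [0.06, 2.93], [-2.69, 2.69]. Speed limits (rad/s): [2.22, 2.22, 2.79, 3.14, 3.14, 3.14].

### API

Orientations are given as [roll, pitch, yaw] about the fixed x, y, z axes, in that order (R = Rz(yaw) Ry(pitch) Rx(roll)).
In Python, from cell import env, optics gives the robot as it stands.
- The arm moves only by the tool drive_tool, never from a script. Its argument "steps" is a list of rows, each an object with "slide": the shift along the tool's x, y, z in m, a list of three; "dr": the turn, a rotation vector about the tool's x, y, z in rad, a list of three; "fingers": the finger opening in m, from 0 to 0.0951. A call has 1 to 5 rows; each row is the pose to reach, as a shift and turn from the pose commanded when the call began, along the tool's axes at that moment; what a row does not reach only later rows make up. A row lasts 1/12 s, in which the tool goes at most 41.7 mm and 7.16 degrees, less where a joint would pass 70% of its speed; a pose out of reach is approached as far as the arm can. A call with a gripper value outside its range is refused whole. The fingers move at their own pace and stop on an object; the grip force is fixed at half the most. Time passes only in rows, so rows that repeat a pose let the fingers close. It gives the time, the measured TCP pose, the force and the opening at its end, in the units of the state.
- env.state(): the state, without advancing time (a new reading comes with each control period).
- optics.read_camera(name): name is "scene" or "top"; returns the picture (384x512x3 uint8, red, green, blue); there is no depth.
- optics.camera_model(name): a dict with "mtx" (3x3 intrinsics, pixels), "R" (3x3) and "t" (3): a world point X has camera coordinates R X + t. Camera axes: x right, y down, z forward; pixel columns grow to the right and rows downward; lengths in mm; the calibration is good to about 2 mm. A picture is of the moment at which its call begins. camera_model takes no time and is no camera call.
- env.job_done(): hands the job in, once; it reports no verdict.
The state is a dict: "t": time; "joints": joint angles; "qvel": joint speeds; "tau": joint torques, N m; "eef_pos": TCP position; "tcp_rot": TCP orientation; "ft_force": force on the tool from outside, world axes, zero at the start; "moment": the same for the moment, N m; "opening": opening from 0.0 (shut) to 1.0 (fully open).
Only numpy, scipy, OpenCV 4.12 (cv2) and the standard library are available. Lean on these libraries where they do the work, as an engineer would, in place of code of your own. Each camera call takes 0.05 s, during which the arm holds its last target.

### The job

Swing the warmer's lamp arm well out to the side, clear of the stage. Then set the aluminium tube carrier squarely on the sprung steel stage, sliding it along until it drops over the locating pin hidden beneath it and lies flat, and press it down until the stage is at the bottom of its travel. Finish while still holding it pressed down with the fingers, and leave the other things on the bench where they are.

Things in the scene. Friction and masses are not known exactly. Their poses are not given: they have to be found in the camera images.
- carrier_mid (a point): Centre of the aluminium tube carrier (about 0.35 kg), 35 mm above its underside; x along its length, y across, z up. A block 90 (x) by 60 (y) by 40 mm high with dark tube wells in its top; total height 70 mm with its grip rib. Centred in its underside is one round blind hole, 16 mm across, 22 mm deep, straight-edged. It starts standing on the bench; either way round (half turn) is right.
- carrier_rib (a point): Middle of the carrier's grip rib, which stands along the middle of the block's top: 60 mm long (x), 14 mm thick (y), 30 mm high; this point is 55 mm above the carrier's underside, 15 mm above the block's top.
- stage_top (a point): Centre of the upper face of the warmer's steel stage, 110 (x) by 86 mm (y), 60 mm above the bench when up; x points away from the robot, towards the lamp column, z up. The locating pin comes up through the dark slot in it: at y = 0, and at an x set by the last user, anywhere from -12 to +12 mm: see it or feel for it.
- warmer: White base of the tube warmer, 220 by 130 mm, 44 mm high, fixed; origin on the bench under the stage's centre, same axes. It reaches from x = -75 to +145 mm; a 24 mm column at x = +120 mm carries the lamp arm. Its upright steel locating pin is fixed (does not sink with the stage): 12 mm across, top 70 mm above the bench (10 mm above the raised stage), upper 6 mm tapering to a 6 mm flat tip.
- stage (a joint): How far the stage is pressed down, m: 0 up, 0.008 at its stop. A spring holds it up: about 8 N to start it moving and 13 N at the stop, of which the carrier's weight gives some 3.4 N (so push about 5 to 10 N). It rises again when let go.
- lamp (a joint): Angle of the lamp arm about its upright hinge, rad: 0 lies over the stage, pointing along the stage's -x; it grows as the arm swings clockwise seen from above, to the robot's left (+y), up to a stop at 1.5. Light friction, stays where it is left.
- lamp_grip (a point): Middle of the lamp arm's upright black handle, a round post 14 mm in diameter, standing 36 mm above the arm's upper face (this point is 18 mm above that face), 145 mm from the hinge. The arm is 22 mm wide and 14 mm thick, its upper face 149 mm above the bench; a lamp head 60 mm across hangs below it to 114 mm above the bench, 115 mm from the hinge.
- lamp_hinge (a point): Point on the lamp arm's vertical hinge axis, level with the middle of the handle.
- rack: White plastic tube rack with six capped tubes, 90 by 60 by 64 mm, no rib; loose, leave alone. Origin at its underside.
- reagent: White bottle 56 mm across, 130 mm high; loose, leave alone. Origin at its underside.
- jar: Amber jar 60 mm across, 70 mm high; loose, leave alone. Origin at its underside.
- beaker: White open cup 64 mm across, 75 mm high; loose, leave alone. Origin at its underside.
- slidebox: Grey slide box 110 by 75 by 30 mm; loose, leave alone. Origin at its underside.
- timer: Flat white timer 65 by 65 by 22 mm; loose, leave alone. Origin at its underside.
Not all that is in view belongs to the job. What is shaped like the part that bears carrier_mid but blue is not meant.

How it is judged (in metres and radians):
On the way, in this order (a step that is already met when the one before it is completed fails the run):
1. the lamp arm is swung clear to the side (0.8 rad or more) (value of joint lamp above 0.8 rad), for 0.2 s.
2. the carrier has dropped over the pin and lies flat and square on the stage (z of carrier_mid in the frame of stage_top between 0.03 and 0.038 m and x of carrier_mid in the frame of stage_top between -0.02 and 0.02 m and y of carrier_mid in the frame of stage_top between -0.006 and 0.006 m and angle between carrier_mid's own z axis and vertical below 0.06 rad and angle between the x axis of carrier_mid and the x axis of stage_top, either way round below 0.2 rad), for 0.2 s.
At the end, for the whole second after the job is handed in: Lamp arm at 0.8 rad or more; carrier on the pin, lying flat on the stage (within 3 mm and 0.06 rad) and square with it (0.2 rad); the stage held down more than 5 of its 8 mm by the fingers, which still push or grip the carrier (over 2 N) (all of step 2 and value of joint lamp above 0.8 rad and value of joint stage above 0.005 m and contact force between the fingers and carrier above 2 N); the arm keeps its last pose, push and grip.
It fails at once if a bystander on the bench is shifted by more than 30 mm (distance of any of rack, reagent, jar, beaker, slidebox, timer from where it was at the start of the episode above 0.03 m).
It also fails if it takes over 61 s, if anything falls off the work surface, if the arm or the gripper's body presses on something with over 40 N, if the wrist force passes 120 N, or if a joint passes its speed limit or range.

## Working session

There is one attempt and no reset: what is moved stays moved. The work goes in short steps, Python scripts to look and compute and a tool call to move; the robot and the scene stay as the last step left them, time stands still between calls to the robot, and variables do not carry over. Pictures are saved under pics/ and viewed, and the job is handed in when it is done.

Besides the shell and the picture viewer there is one more tool, called in YAML: its name, and indented under it one key for each argument. drive_tool: Moves the arm, as the interface text tells. Its arguments: {"type":"object","properties":{"steps":{"type":"array","items":{"type":"object","properties":{"slide":{"type":"array","items":{"type":"number"}},"dr":{"type":"array","items":{"type":"number"}},"fingers":{"type":"number"}}}}},"required":["steps"]}

```bash
mkdir -p pics; ls
python3 - <<'E'
from cell import env, optics
import cv2
for n in ["scene","top"]:
    im=optics.read_camera(n); cv2.imwrite(f"pics/{n}0.png",cv2.cvtColor(im,cv2.COLOR_RGB2BGR))
    m=optics.camera_model(n); print(n,m)
print(env.state())
E
```

```text
pics
scene {'mtx': array([[370.9617972 ,   0.        , 254.33125093],
       [  0.        , 370.9617972 , 189.87337461],
       [  0.        ,   0.        ,   1.        ]]), 'R': array([[ 0.76179043,  0.64779884,  0.00565738],
       [ 0.4816225 , -0.56048872, -0.6737152 ],
       [-0.43326102,  0.51595451, -0.73896944]]), 't': array([-405.38854076, -211.30016933, 1255.80298473])}
top {'mtx': array([[455.34591737,   0.        , 258.23286828],
       [  0.        , 455.34591737, 192.41747538],
       [  0.        ,   0.        ,   1.        ]]), 'R': array([[-2.97533201e-02, -9.99557211e-01, -3.49913523e-04],
       [-9.96923057e-01,  2.97003052e-02, -7.25417784e-02],
       [ 7.25200502e-02, -1.80952189e-03, -9.97365313e-01]]), 't': array([ -19.65577433,  540.90552731, 1186.5237832 ])}
{'t': 0.1, 'joints': array([ 1.07536125e+00,  4.91498199e-01,  1.55936166e+00, -1.21385138e-05,
        1.09171532e+00, -1.05609520e-01]), 'qvel': array([-0.00155832, -0.00269047, -0.00185206, -0.00079452,  0.00226788,
        0.00038457]), 'tau': array([ 2.75500061e-03, -6.13624191e+01, -2.58605003e+01,  6.93919533e-02,
        4.70674038e-02, -1.16672504e-04]), 'eef_pos': array([237.4056807 , 577.9326876 , 214.13010397]), 'tcp_rot': array([-1.57177452e+00,  9.28657515e-05, -3.89820001e-01]), 'ft_force': array([-0.60717852, -0.54539814,  0.14438509]), 'moment': array([ 0.02118913, -0.03039969,  0.01242571]), 'opening': 0.9946635829616444}
```

View pics/scene0.png

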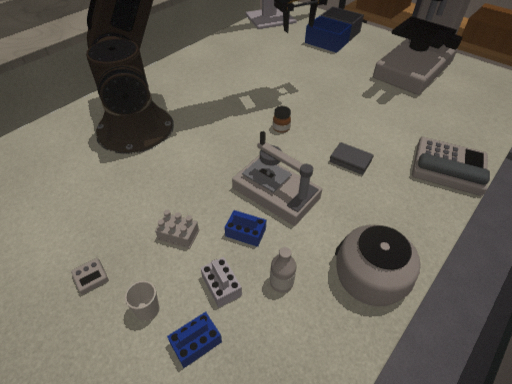

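View pics/top0.png

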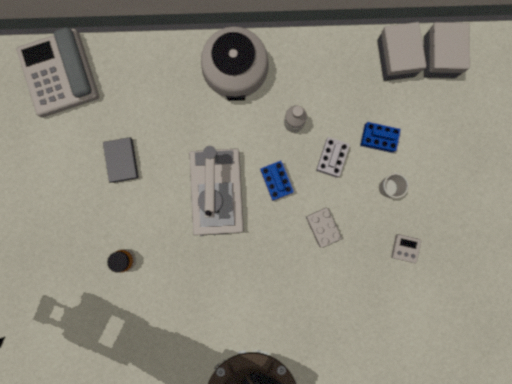

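The carrier is the grey block with a rib, at top (333,157) and scene (221,281). The warmer is at top (216,192), with its column at (210,153) and the lamp handle at (209,211). Blue look-alikes are at (277,181) and (381,137). I'll zoom in to measure.

```bash
cat > h.py <<'E'
import numpy as np, cv2
from cell import env, optics
def cam(n):
    m=optics.camera_model(n); return m["mtx"],m["R"],np.array(m["t"])
def ray(n,uv,z):
    K,R,t=cam(n); d=R.T@np.linalg.inv(K)@np.array([uv[0],uv[1],1.]); c=-R.T@t
    return c+d*(z-c[2])/d[2]
def proj(n,X):
    K,R,t=cam(n); p=K@(R@np.array(X,float)+t); return p[:2]/p[2]
def tri(uv1,uv2):
    A=[];b=[]
    for n,uv in (("scene",uv1),("top",uv2)):
        K,R,t=cam(n); d=R.T@np.linalg.inv(K)@np.array([uv[0],uv[1],1.]); d/=np.linalg.norm(d); c=-R.T@t
        P=np.eye(3)-np.outer(d,d); A.append(P); b.append(P@c)
    X=np.linalg.lstsq(np.vstack(A),np.hstack(b),rcond=None)[0]; return X
def crop(src,out,x0,y0,w,h,s):
    im=cv2.imread(src)[y0:y0+h,x0:x0+w]; cv2.imwrite(out,cv2.resize(im,None,fx=s,fy=s,interpolation=cv2.INTER_CUBIC))
def snap(n,f):
    im=optics.read_camera(n); cv2.imwrite(f,cv2.cvtColor(im,cv2.COLOR_RGB2BGR))
E
python3 - <<'E'
from h import *
crop("pics/top0.png","pics/t1.png",180,130,180,120,4)
crop("pics/scene0.png","pics/s1.png",190,120,140,190,3)
E
```

```text
(no output)
```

View pics/t1.png

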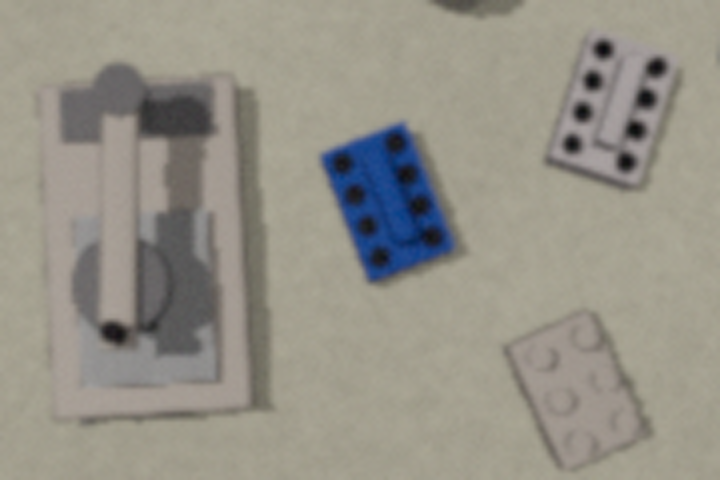

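View pics/s1.png

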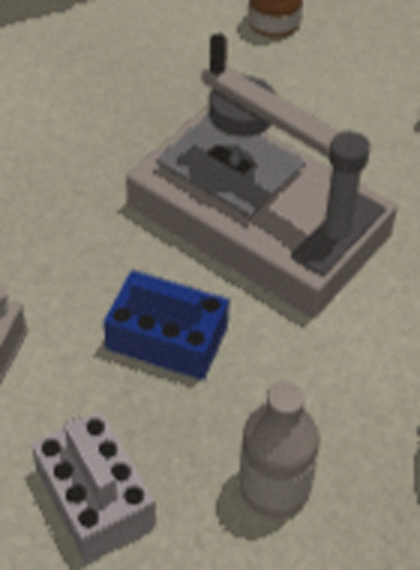

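```bash
python3 - <<'E'
from h import *
T=lambda u,v:(180+(u+.5)/4-.5,130+(v+.5)/4-.5)
S=lambda u,v:(190+(u+.5)/3-.5,120+(v+.5)/3-.5)
r=np.round
print("warmer corners",[r(ray("top",T(*p),44)[:2],1) for p in [(40,88),(234,75),(248,405),(55,415)]])
print("stage corners",[r(ray("top",T(*p),60)[:2],1) for p in [(73,218),(212,213),(217,380),(82,386)]])
print("stage corners scene",[r(ray("scene",S(*p),60)[:2],1) for p in [(157,158),(250,214),(304,160)]])
print("carrier top face",[r(ray("top",T(*p),40)[:2],1) for p in [(590,33),(678,65),(640,186),(548,158)]])
print("rib top",[r(ray("top",T(*p),70)[:2],1) for p in [(622,53),(645,57),(615,150),(597,143)]])
print("hinge col",r(ray("top",T(119,90),155),1),"handle",r(ray("top",T(113,332),185),1),r(ray("scene",S(218,36),185),1), r(tri(S(218,36),T(113,332)),1))
print("pin", r(ray("scene",S(236,155),70),1))
# masks: carrier by Lab
im=cv2.imread("pics/top0.png"); lab=cv2.cvtColor(im,cv2.COLOR_BGR2LAB).astype(int)
print("carrier rib",im[140,335],"bg",im[150,300])
E
python3 - <<'E'
from h import *
crop("pics/scene0.png","pics/s2.png",235,150,70,50,10)
E
```

```text
warmer corners [array([650.4, 140.3]), array([655.2,  13.4]), array([440.2,  10.1]), array([437.4, 134.6])]
stage corners [array([563.1, 118.4]), array([563.6,  29.2]), array([456.8,  28.8]), array([455.5, 114.8])]
stage corners scene [array([459.3,  32.4]), array([568. ,  33.6]), array([564., 119.])]
carrier top face [array([ 676.8, -220.9]), array([ 653.9, -277.7]), array([ 574.9, -249.4]), array([ 595.1, -190.1])]
rib top [array([ 657.6, -236. ]), array([ 654.6, -250.6]), array([ 595.3, -229. ]), array([ 600.1, -217.7])]
hinge col [629.2  77.2 155. ] handle [485.3  80.6 185. ] [485.8  84.6 185. ] [486.4  81.4 187.1]
pin [518.3  75.   70. ]
carrier rib [153 155 160] bg [142 159 162]
```

View pics/s2.png

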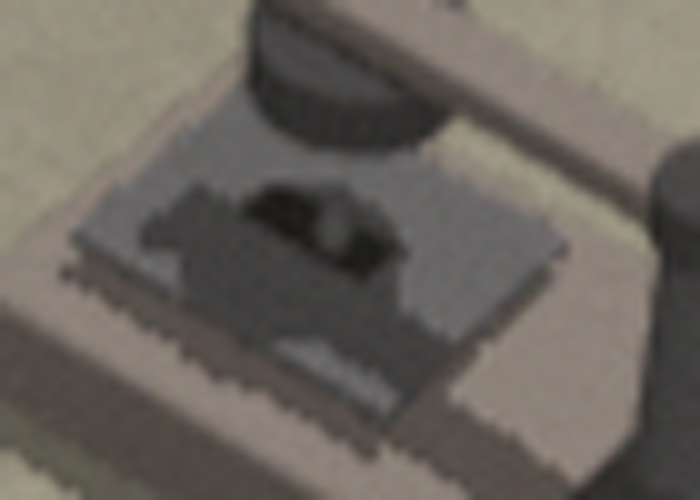

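```bash
cat >> h.py <<'E'
def plan(wps, start=None, syaw=None):
    s=env.state(); p=np.array(start if start is not None else s["eef_pos"],float); y=s["tcp_rot"][2] if syaw is None else syaw
    print("t",round(s["t"],2),"pos",np.round(s["eef_pos"],1),"rot",np.round(s["tcp_rot"],3),"F",np.round(s["ft_force"],1),"op",round(s["opening"],3))
    for w in wps:
        d=np.array(w[:3])-p; c,sn=np.cos(y),np.sin(y)
        sl=[d[0]*c+d[1]*sn,-d[2],-d[0]*sn+d[1]*c]
        dy=-(w[3]-y)
        print("slide",np.round(np.array(sl)/1000,3).tolist(),"dr",[0,round(dy,3),0],"dist",round(float(np.linalg.norm(d)),1))
E
python3 - <<'E'
from h import *
s=np.array([237.487,578.141,214.661]);e=np.array([486,81,225.])
plan([list(s+(e-s)*f)+[-.6] for f in (0.375,.74,1)],s,-.39)
E
```

```text
t 0.1 pos [237.4 577.9 214.1] rot [-1.572  0.    -0.39 ] F [-0.6 -0.5  0.1] op 0.995
slide [0.157, -0.004, -0.137] dr [0, 0.21, 0] dist 208.5
slide [0.31, -0.008, -0.27] dr [0, 0.21, 0] dist 411.4
slide [0.419, -0.01, -0.365] dr [0, 0.21, 0] dist 555.9
```

drive_tool:
  steps:
    - {"slide": [0.21, -0.006, -0.182], "dr": [0, 0.1, 0], "fingers": 0.04}
    - {"slide": [0.21, -0.006, -0.182], "dr": [0, 0.21, 0], "fingers": 0.04}
    - {"slide": [0.21, -0.006, -0.182], "dr": [0, 0.21, 0], "fingers": 0.04}
    - {"slide": [0.21, -0.006, -0.182], "dr": [0, 0.21, 0], "fingers": 0.04}
    - {"slide": [0.21, -0.006, -0.182], "dr": [0, 0.21, 0], "fingers": 0.04}

```text
t: 0.52
eef_pos: [331.5, 390.3, 219.0]
tcp_rot: [-1.571, 0.0, -0.599]
ft_force: [1.5, 0.4, -0.7]
opening: 0.705
```

Run:
```python
from h import *
plan([[486,81,225,-.6]])
```

```text
t 0.52 pos [331.5 390.3 219. ] rot [-1.571  0.    -0.599] F [ 1.5  0.4 -0.7] op 0.705
slide [0.302, -0.006, -0.168] dr [0, np.float64(0.001), 0] dist 345.9
```

drive_tool:
  steps:
    - {"slide": [0.302, -0.006, -0.168], "dr": [0, 0, 0], "fingers": 0.04}
    - {"slide": [0.302, -0.006, -0.168], "dr": [0, 0, 0], "fingers": 0.04}
    - {"slide": [0.302, -0.006, -0.168], "dr": [0, 0, 0], "fingers": 0.04}
    - {"slide": [0.302, -0.006, -0.168], "dr": [0, 0, 0], "fingers": 0.04}
    - {"slide": [0.302, -0.006, -0.168], "dr": [0, 0, 0], "fingers": 0.04}

```text
t: 0.93
eef_pos: [424.7, 203.9, 222.8]
tcp_rot: [-1.571, 0.0, -0.6]
ft_force: [0.7, 0.8, 0.8]
opening: 0.432
```

Run:
```python
from h import *
plan([[486,81,225,-.6]])
```

```text
t 0.93 pos [424.7 203.9 222.8] rot [-1.571  0.    -0.6  ] F [0.7 0.8 0.8] op 0.432
slide [0.12, -0.002, -0.067] dr [0, np.float64(0.0), 0] dist 137.3
```

drive_tool:
  steps:
    - {"slide": [0.12, -0.002, -0.067], "dr": [0, 0, 0], "fingers": 0.04}
    - {"slide": [0.12, -0.002, -0.067], "dr": [0, 0, 0], "fingers": 0.04}
    - {"slide": [0.12, -0.002, -0.067], "dr": [0, 0, 0], "fingers": 0.04}
    - {"slide": [0.12, -0.002, -0.067], "dr": [0, 0, 0], "fingers": 0.04}
    - {"slide": [0.12, -0.002, -0.067], "dr": [0, 0, 0], "fingers": 0.04}

```text
t: 1.35
eef_pos: [486.6, 80.3, 224.4]
tcp_rot: [-1.571, 0.0, -0.604]
ft_force: [-1.0, -0.5, -0.2]
opening: 0.423
```

Run:
```python
from h import *
plan([[486,81,158,-.6]])
snap("scene","pics/s3.png"); crop("pics/s3.png","pics/s3c.png",190,60,140,160,4)
```

```text
t 1.35 pos [486.6  80.3 224.4] rot [-1.571  0.    -0.604] F [-1.  -0.5 -0.2] op 0.423
slide [-0.001, 0.066, 0.0] dr [0, np.float64(-0.004), 0] dist 66.4
```

View pics/s3c.png

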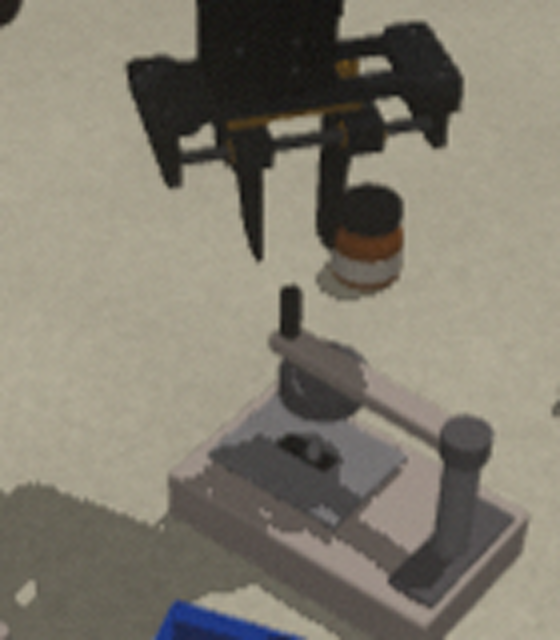

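The open fingers are centred above the handle, at crop (290,310). I'll descend so they straddle it.

drive_tool:
  steps:
    - {"slide": [0, 0.033, 0], "dr": [0, 0, 0], "fingers": 0.036}
    - {"slide": [0, 0.066, 0], "dr": [0, 0, 0], "fingers": 0.036}
    - {"slide": [0, 0.066, 0], "dr": [0, 0, 0], "fingers": 0.036}

```text
t: 1.65
eef_pos: [482.5, 84.0, 154.6]
tcp_rot: [-1.575, 0.006, -0.599]
ft_force: [-0.9, 0.2, -0.3]
opening: 0.382
```

Run:
```python
from h import *
H=np.array([630,77.])
th0=0.03
W=lambda a:[H[0]-145*np.cos(a),H[1]+145*np.sin(a),158,-.6]
plan([W(a) for a in (.1,.2,.3,.4,.5)])
```

```text
t 1.65 pos [482.5  84.  154.6] rot [-1.575  0.006 -0.599] F [-0.9  0.2 -0.3] op 0.382
slide [-0.002, -0.003, 0.008] dr [0, np.float64(0.001), 0] dist 8.8
slide [-0.008, -0.003, 0.021] dr [0, np.float64(0.001), 0] dist 22.7
slide [-0.013, -0.003, 0.035] dr [0, np.float64(0.001), 0] dist 37.1
slide [-0.016, -0.003, 0.049] dr [0, np.float64(0.001), 0] dist 51.5
slide [-0.019, -0.003, 0.063] dr [0, np.float64(0.001), 0] dist 65.8
```

Run:
```python
from h import *
H=np.array([630,77.])
W=lambda a:[H[0]-145*np.cos(a),H[1]+145*np.sin(a),158,-.6]
plan([W(a) for a in (.1,.2,.3,.4,.5)],[486,81,158],-.6)
plan([W(a) for a in (.6,.7,.8,.9,1.0)],W(.5)[:3],-.6)
plan([W(a) for a in (1.1,1.2,1.3)],W(1)[:3],-.6)
```

```text
t 1.65 pos [482.5  84.  154.6] rot [-1.575  0.006 -0.599] F [-0.9  0.2 -0.3] op 0.382
slide [-0.006, -0.0, 0.008] dr [0, -0.0, 0] dist 10.5
slide [-0.012, -0.0, 0.022] dr [0, -0.0, 0] dist 24.9
slide [-0.017, -0.0, 0.035] dr [0, -0.0, 0] dist 39.2
slide [-0.021, -0.0, 0.049] dr [0, -0.0, 0] dist 53.5
slide [-0.023, -0.0, 0.064] dr [0, -0.0, 0] dist 67.6
t 1.65 pos [482.5  84.  154.6] rot [-1.575  0.006 -0.599] F [-0.9  0.2 -0.3] op 0.382
slide [-0.001, -0.0, 0.014] dr [0, -0.0, 0] dist 14.5
slide [-0.0, -0.0, 0.029] dr [0, -0.0, 0] dist 29.0
slide [0.002, -0.0, 0.043] dr [0, -0.0, 0] dist 43.3
slide [0.006, -0.0, 0.057] dr [0, -0.0, 0] dist 57.6
slide [0.011, -0.0, 0.071] dr [0, -0.0, 0] dist 71.7
t 1.65 pos [482.5  84.  154.6] rot [-1.575  0.006 -0.599] F [-0.9  0.2 -0.3] op 0.382
slide [0.006, -0.0, 0.013] dr [0, -0.0, 0] dist 14.5
slide [0.014, -0.0, 0.025] dr [0, -0.0, 0] dist 29.0
slide [0.023, -0.0, 0.037] dr [0, -0.0, 0] dist 43.3
```

drive_tool:
  steps:
    - {"slide": [0, 0, 0.004], "dr": [0, 0, 0], "fingers": 0.036}
    - {"slide": [-0.005, 0, 0.011], "dr": [0, 0, 0], "fingers": 0.036}
    - {"slide": [-0.01, 0, 0.02], "dr": [0, 0, 0], "fingers": 0.036}

```text
t: 1.9
eef_pos: [488.8, 106.1, 160.3]
tcp_rot: [-1.57, -0.001, -0.6]
ft_force: [-1.5, -0.8, -0.4]
opening: 0.381
```

Run:
```python
from h import *
H=np.array([630,77.])
W=lambda a:[H[0]-145*np.cos(a),H[1]+145*np.sin(a),158,-.6]
plan([W(a) for a in (.3,.4,.5,.6,.7)])
```

```text
t 1.9 pos [488.8 106.1 160.3] rot [-1.57e+00 -1.00e-03 -6.00e-01] F [-1.5 -0.8 -0.4] op 0.381
slide [-0.006, 0.002, 0.013] dr [0, np.float64(0.0), 0] dist 14.2
slide [-0.009, 0.002, 0.027] dr [0, np.float64(0.0), 0] dist 28.5
slide [-0.011, 0.002, 0.041] dr [0, np.float64(0.0), 0] dist 42.8
slide [-0.012, 0.002, 0.056] dr [0, np.float64(0.0), 0] dist 57.0
slide [-0.011, 0.002, 0.07] dr [0, np.float64(0.0), 0] dist 71.1
```

drive_tool:
  steps:
    - {"slide": [-0.006, 0, 0.013], "dr": [0, 0, 0], "fingers": 0.036}
    - {"slide": [-0.009, 0, 0.027], "dr": [0, 0, 0], "fingers": 0.036}
    - {"slide": [-0.011, 0, 0.041], "dr": [0, 0, 0], "fingers": 0.036}
    - {"slide": [-0.012, 0, 0.056], "dr": [0, 0, 0], "fingers": 0.036}
    - {"slide": [-0.011, 0, 0.07], "dr": [0, 0, 0], "fingers": 0.036}

```text
t: 2.32
eef_pos: [519.7, 170.9, 159.5]
tcp_rot: [-1.57, -0.001, -0.599]
ft_force: [-1.1, -0.7, 0.2]
opening: 0.377
```

Run:
```python
from h import *
H=np.array([630,77.])
W=lambda a:[H[0]-145*np.cos(a),H[1]+145*np.sin(a),158,-.6]
plan([W(a) for a in (.8,.9,1,1.1,1.2,1.3)])
```

```text
t 2.32 pos [519.7 170.9 159.5] rot [-1.57e+00 -1.00e-03 -5.99e-01] F [-1.1 -0.7  0.2] op 0.377
slide [0.002, 0.002, 0.014] dr [0, np.float64(0.001), 0] dist 13.8
slide [0.006, 0.002, 0.028] dr [0, np.float64(0.001), 0] dist 28.2
slide [0.011, 0.002, 0.041] dr [0, np.float64(0.001), 0] dist 42.6
slide [0.017, 0.002, 0.054] dr [0, np.float64(0.001), 0] dist 56.8
slide [0.024, 0.002, 0.067] dr [0, np.float64(0.001), 0] dist 71.0
slide [0.033, 0.002, 0.078] dr [0, np.float64(0.001), 0] dist 84.9
```

drive_tool:
  steps:
    - {"slide": [0.002, 0, 0.014], "dr": [0, 0, 0], "fingers": 0.036}
    - {"slide": [0.006, 0, 0.028], "dr": [0, 0, 0], "fingers": 0.036}
    - {"slide": [0.011, 0, 0.041], "dr": [0, 0, 0], "fingers": 0.036}
    - {"slide": [0.017, 0, 0.054], "dr": [0, 0, 0], "fingers": 0.036}
    - {"slide": [0.025, 0, 0.068], "dr": [0, 0, 0], "fingers": 0.036}

```text
t: 2.73
eef_pos: [578.8, 212.7, 159.4]
tcp_rot: [-1.57, -0.0, -0.599]
ft_force: [-1.7, -0.5, 0.6]
opening: 0.379
```

drive_tool:
  steps:
    - {"slide": [0.009, 0, 0.012], "dr": [0, 0, 0], "fingers": 0.036}
    - {"slide": [0.009, 0, 0.012], "dr": [0, 0, 0], "fingers": 0.036}

```text
t: 2.9
eef_pos: [594.7, 217.7, 159.2]
tcp_rot: [-1.569, -0.002, -0.599]
ft_force: [-0.2, 0.1, -0.9]
opening: 0.38
```

Run:
```python
from h import *
plan([])
snap("scene","pics/s4.png"); crop("pics/s4.png","pics/s4c.png",190,60,140,160,4)
```

```text
t 2.9 pos [594.7 217.7 159.2] rot [-1.569 -0.002 -0.599] F [-0.2  0.1 -0.9] op 0.38
```

View pics/s4c.png

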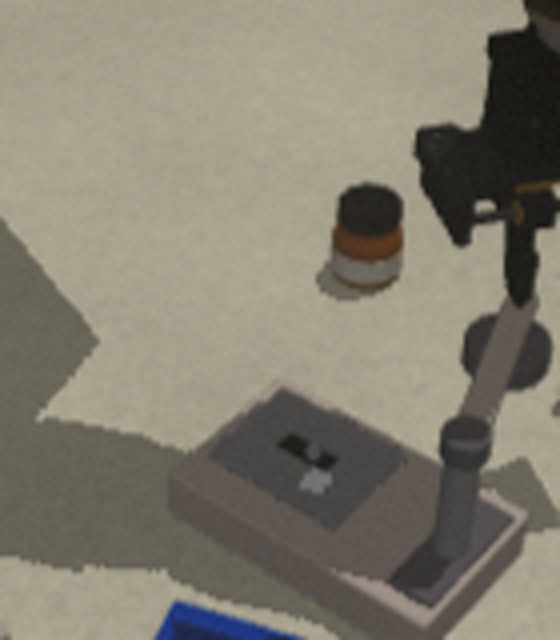

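Lamp arm is swung out, with the head now at crop (507,350). Pin is visible in the slot at (315,455). Lifting off and refining the measurements.

drive_tool:
  steps:
    - {"slide": [0, -0.04, 0], "dr": [0, 0, 0], "fingers": 0.036}
    - {"slide": [0, -0.075, 0], "dr": [0, 0, 0], "fingers": 0.055}
    - {"slide": [0, -0.075, 0], "dr": [0, 0, 0], "fingers": 0.055}

```text
t: 3.2
eef_pos: [593.8, 216.8, 240.7]
tcp_rot: [-1.563, -0.006, -0.599]
ft_force: [1.1, 1.0, 0.5]
opening: 0.464
```

Run:
```python
from h import *
snap("top","pics/t5.png"); snap("scene","pics/s5.png")
crop("pics/t5.png","pics/t5c.png",180,130,180,120,4)
crop("pics/s5.png","pics/s5c.png",230,150,80,60,9)
im=cv2.imread("pics/top0.png"); lab=cv2.cvtColor(cv2.GaussianBlur(im,(3,3),0),cv2.COLOR_BGR2LAB)
x0,y0=310,130; sub=lab[y0:185,x0:362]
b=sub[...,2].astype(int); L=sub[...,0].astype(int)
print(np.median(b),np.min(b))
m=((b<132)|(L<90)).astype(np.uint8)*255
c=max(cv2.findContours(m,cv2.RETR_EXTERNAL,cv2.CHAIN_APPROX_NONE)[0],key=cv2.contourArea)
r=cv2.minAreaRect(c); print(r)
box=cv2.boxPoints(r)+[x0,y0]; W=[ray("top",p,40)[:2] for p in box]; print(np.round(W,1),np.round(np.mean(W,0),1))
v=cv2.cvtColor(m,cv2.COLOR_GRAY2BGR); cv2.imwrite("pics/m5.png",cv2.resize(v,None,fx=8,fy=8,interpolation=cv2.INTER_NEAREST))
plan([])
```

```text
137.0 110
((22.700000762939453, 26.89999771118164), (23.400854110717773, 34.78504943847656), 18.434947967529297)
[[ 593.6 -188.6]
 [ 679.9 -220.9]
 [ 658.6 -278.4]
 [ 572.4 -245.8]] [ 626.1 -233.4]
t 3.3 pos [592.1 216.2 235.4] rot [-1.568 -0.002 -0.6  ] F [-0.2  0.8  0.9] op 0.541
```

View pics/t5c.png

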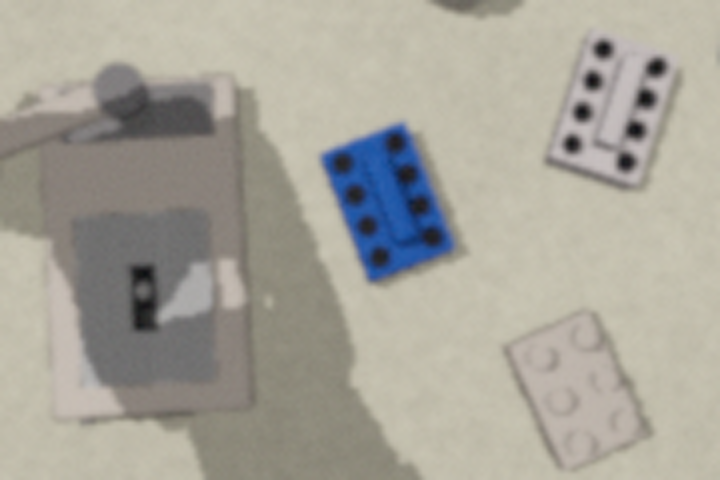

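View pics/s5c.png

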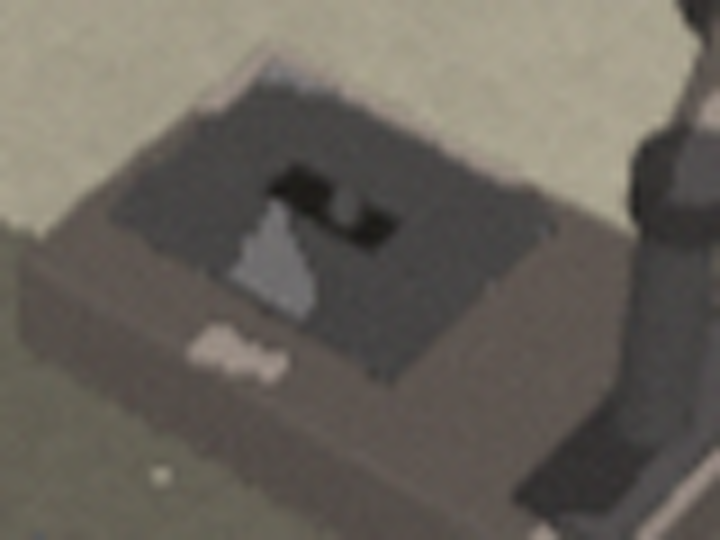

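View pics/m5.png

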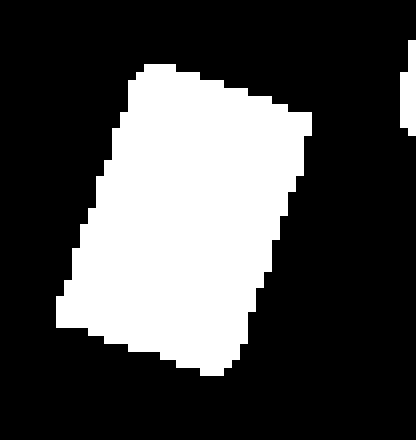

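Run:
```python
from h import *
T=lambda u,v:(180+(u+.5)/4-.5,130+(v+.5)/4-.5)
S=lambda u,v:(230+(u+.5)/9-.5,150+(v+.5)/9-.5)
r=np.round
print("slot ends top",[r(ray("top",T(*p),60)[:2],1) for p in [(143,265),(145,330)]])
print("slot corners scene",[r(ray("scene",S(*p),60)[:2],1) for p in [(265,190),(295,160),(400,215),(372,248)]])
print("stage top",[r(ray("top",T(*p),60)[:2],1) for p in [(72,212),(211,207),(218,380),(88,387)]])
print("stage scene",[r(ray("scene",S(*p),60)[:2],1) for p in [(108,215),(385,382),(553,230),(275,80)]])
print("pin top",r(ray("top",T(143,288),70)[:2],1),"scene",r(ray("scene",S(347,195),70)[:2],1), r(tri(S(347,195),T(143,288)),1))
crop("pics/t5.png","pics/t5d.png",195,180,45,50,12)
```

```text
slot ends top [array([531.5,  74.2]), array([490. ,  73.9])]
slot corners scene [array([490.8,  68.2]), array([489.4,  84.5]), array([529.3,  86.9]), array([531.6,  70.2])]
stage top [array([566.9, 118.9]), array([567.5,  29.8]), array([456.8,  28.1]), array([454.8, 111. ])]
stage scene [array([461.2,  28.3]), array([568.9,  29.7]), array([568.9, 112.4]), array([461.2, 108.6])]
pin top [516.3  73.6] scene [517.6  75. ] [516.9  74.2  70. ]
```

View pics/t5d.png

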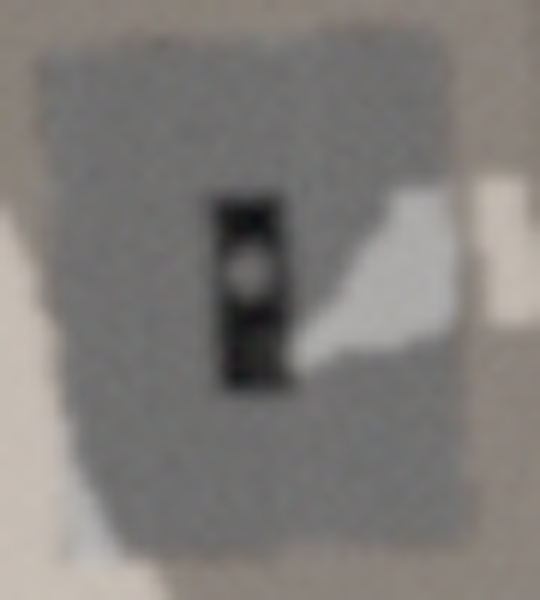

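Run:
```python
from h import *
plan([[626,-234,225,-.345]])
```

```text
t 3.3 pos [592.1 216.2 235.4] rot [-1.568 -0.002 -0.6  ] F [-0.2  0.8  0.9] op 0.541
slide [0.282, 0.01, -0.353] dr [0, np.float64(-0.255), 0] dist 451.5
```

drive_tool:
  steps:
    - {"slide": [0.13, 0.005, -0.163], "dr": [0, -0.1, 0], "fingers": 0.055}
    - {"slide": [0.13, 0.005, -0.163], "dr": [0, -0.2, 0], "fingers": 0.055}
    - {"slide": [0.13, 0.005, -0.163], "dr": [0, -0.255, 0], "fingers": 0.055}
    - {"slide": [0.13, 0.005, -0.163], "dr": [0, -0.255, 0], "fingers": 0.055}
    - {"slide": [0.13, 0.005, -0.163], "dr": [0, -0.255, 0], "fingers": 0.055}

```text
t: 3.72
eef_pos: [606.5, 6.6, 227.5]
tcp_rot: [-1.571, 0.002, -0.344]
ft_force: [0.8, 0.7, -0.3]
opening: 0.58
```

Run:
```python
from h import *
plan([[626,-234,225,-.345]])
```

```text
t 3.72 pos [606.5   6.6 227.5] rot [-1.571  0.002 -0.344] F [ 0.8  0.7 -0.3] op 0.58
slide [0.099, 0.003, -0.22] dr [0, np.float64(0.001), 0] dist 241.4
```

drive_tool:
  steps:
    - {"slide": [0.099, 0.003, -0.22], "dr": [0, 0, 0], "fingers": 0.055}
    - {"slide": [0.099, 0.003, -0.22], "dr": [0, 0, 0], "fingers": 0.055}
    - {"slide": [0.099, 0.003, -0.22], "dr": [0, 0, 0], "fingers": 0.055}
    - {"slide": [0.099, 0.003, -0.22], "dr": [0, 0, 0], "fingers": 0.055}
    - {"slide": [0.099, 0.003, -0.22], "dr": [0, 0, 0], "fingers": 0.055}

```text
t: 4.13
eef_pos: [622.9, -201.2, 224.8]
tcp_rot: [-1.571, 0.002, -0.345]
ft_force: [1.3, -0.4, -0.2]
opening: 0.579
```

drive_tool:
  steps:
    - {"slide": [0, 0, -0.01], "dr": [0, 0, 0], "fingers": 0.055}
    - {"slide": [0, 0, -0.01], "dr": [0, 0, 0], "fingers": 0.055}
    - {"slide": [0, 0, -0.01], "dr": [0, 0, 0], "fingers": 0.055}

```text
t: 4.38
eef_pos: [619.7, -208.8, 225.0]
tcp_rot: [-1.57, 0.002, -0.346]
ft_force: [0.2, 0.5, 0.0]
opening: 0.579
```

Run:
```python
from h import *
plan([[626,-234,110,-.345],[626,-234,44,-.345]])
```

```text
t 4.38 pos [ 619.7 -208.8  225. ] rot [-1.57   0.002 -0.346] F [0.2 0.5 0. ] op 0.579
slide [0.014, 0.115, -0.022] dr [0, np.float64(-0.001), 0] dist 117.9
slide [0.014, 0.181, -0.022] dr [0, np.float64(-0.001), 0] dist 182.8
```

drive_tool:
  steps:
    - {"slide": [0.014, 0.03, -0.022], "dr": [0, 0, 0], "fingers": 0.055}
    - {"slide": [0.014, 0.06, -0.022], "dr": [0, 0, 0], "fingers": 0.055}
    - {"slide": [0.014, 0.1, -0.022], "dr": [0, 0, 0], "fingers": 0.055}
    - {"slide": [0.014, 0.115, -0.022], "dr": [0, 0, 0], "fingers": 0.055}
    - {"slide": [0.014, 0.115, -0.022], "dr": [0, 0, 0], "fingers": 0.055}

```text
t: 4.8
eef_pos: [624.5, -231.6, 106.8]
tcp_rot: [-1.57, 0.007, -0.343]
ft_force: [0.7, 0.0, -0.2]
opening: 0.576
```

Run:
```python
from h import *
plan([[626,-234,44,-.345]])
snap("scene","pics/s6.png"); snap("top","pics/t6.png");crop("pics/s6.png","pics/s6c.png",170,190,110,120,5)
crop("pics/t6.png","pics/t6c.png",290,110,90,90,6)
```

```text
t 4.8 pos [ 624.5 -231.6  106.8] rot [-1.57   0.007 -0.343] F [ 0.7  0.  -0.2] op 0.576
slide [0.002, 0.063, -0.002] dr [0, np.float64(0.002), 0] dist 62.9
```

View pics/s6c.png

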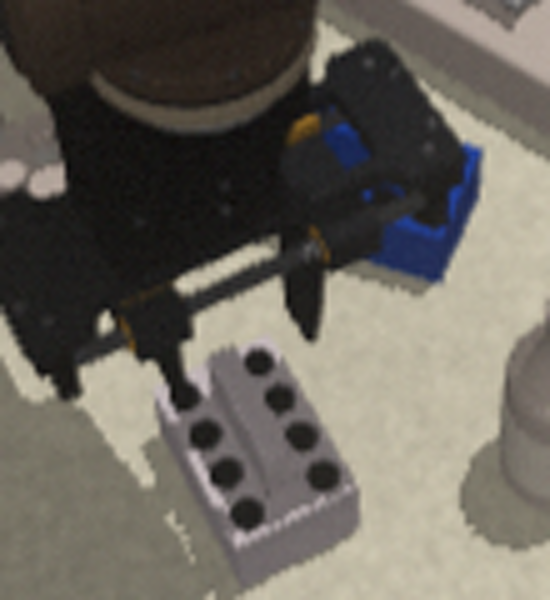

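View pics/t6c.png

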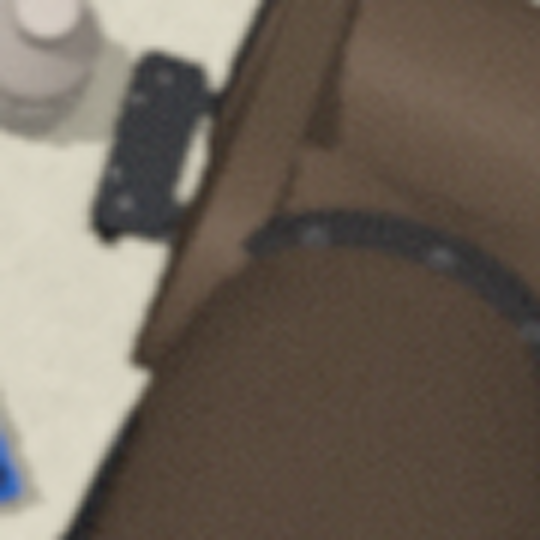

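Run:
```python
from h import *
crop("pics/top0.png","pics/t0b.png",275,95,45,45,10)
for uv in [(297,109),(295,124)]: print(ray("top",uv,130),ray("top",uv,100),ray("top",uv,0))
print(ray("scene",(190+285/3,120+397/3),130), ray("scene",(190+278/3,120+475/3),50))
```

```text
[ 733.0865041  -136.09969956  130.        ] [ 740.7874774  -138.91496275  100.        ] [ 766.45738839 -148.29917338    0.        ]
[ 696.17836832 -129.90516351  130.        ] [ 702.86596559 -132.55034512  100.        ] [ 725.15795648 -141.36761712    0.        ]
[ 731.34264994 -136.81602158  130.        ] [ 741.12088868 -149.40994502   50.        ]
```

View pics/t0b.png

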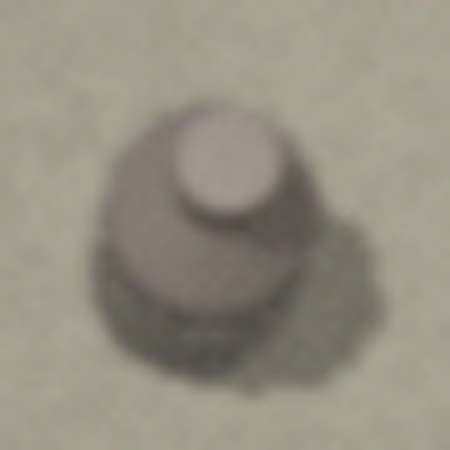

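Reagent bottle's axis is at about (732,-136), so the gripper body clears it. Descend and grip the rib.

drive_tool:
  steps:
    - {"slide": [0.002, 0.03, -0.002], "dr": [0, 0, 0], "fingers": 0.055}
    - {"slide": [0.002, 0.052, -0.002], "dr": [0, 0, 0], "fingers": 0.055}
    - {"slide": [0.002, 0.062, -0.002], "dr": [0, 0, 0], "fingers": 0.055}
    - {"slide": [0.002, 0.062, -0.002], "dr": [0, 0, 0], "fingers": 0.055}

```text
t: 5.23
eef_pos: [627.2, -236.2, 48.7]
tcp_rot: [-1.571, 0.001, -0.344]
ft_force: [-0.9, -0.5, 0.6]
opening: 0.579
```

drive_tool:
  steps:
    - {"slide": [0, 0, 0], "dr": [0, 0, 0], "fingers": 0.03}
    - {"slide": [0, 0, 0], "dr": [0, 0, 0], "fingers": 0.02}
    - {"slide": [0, 0, 0], "dr": [0, 0, 0], "fingers": 0.005}
    - {"slide": [0, 0, 0], "dr": [0, 0, 0], "fingers": 0.005}
    - {"slide": [0, 0, 0], "dr": [0, 0, 0], "fingers": 0.005}

```text
t: 5.65
eef_pos: [627.6, -237.2, 50.0]
tcp_rot: [-1.571, -0.001, -0.345]
ft_force: [0.0, 0.3, 0.5]
opening: 0.286
```

drive_tool:
  steps:
    - {"slide": [0, 0, 0], "dr": [0, 0, 0], "fingers": 0.005}
    - {"slide": [0, 0, 0], "dr": [0, 0, 0], "fingers": 0.005}
    - {"slide": [0, 0, 0], "dr": [0, 0, 0], "fingers": 0.005}

```text
t: 5.9
eef_pos: [627.2, -237.0, 49.0]
tcp_rot: [-1.571, 0.0, -0.345]
ft_force: [-0.3, -0.0, -3.4]
opening: 0.146
```

drive_tool:
  steps:
    - {"slide": [0, 0, 0], "dr": [0, 0, 0], "fingers": 0.025}
    - {"slide": [0, 0, 0], "dr": [0, 0, 0], "fingers": 0.025}
    - {"slide": [0, 0.003, 0], "dr": [0, 0, 0], "fingers": 0.025}
    - {"slide": [0, 0.006, 0], "dr": [0, 0, 0], "fingers": 0.025}
    - {"slide": [0, 0.006, 0], "dr": [0, 0, 0], "fingers": 0.025}

```text
t: 6.32
eef_pos: [627.0, -237.0, 42.4]
tcp_rot: [-1.571, 0.001, -0.345]
ft_force: [-0.2, 0.3, 0.7]
opening: 0.26
```

drive_tool:
  steps:
    - {"slide": [0, 0, 0], "dr": [0, 0, 0], "fingers": 0.005}
    - {"slide": [0, 0, 0], "dr": [0, 0, 0], "fingers": 0.005}
    - {"slide": [0, 0, 0], "dr": [0, 0, 0], "fingers": 0.005}
    - {"slide": [0, 0, 0], "dr": [0, 0, 0], "fingers": 0.005}
    - {"slide": [0, 0, 0], "dr": [0, 0, 0], "fingers": 0.005}

```text
t: 6.73
eef_pos: [627.4, -237.1, 43.1]
tcp_rot: [-1.571, -0.0, -0.345]
ft_force: [-0.0, -1.1, -1.4]
opening: 0.151
```

Run:
```python
from h import *
plan([])
snap("scene","pics/s7.png");crop("pics/s7.png","pics/s7c.png",170,220,110,100,6)
```

```text
t 6.73 pos [ 627.4 -237.1   43.1] rot [-1.571 -0.    -0.345] F [-0.  -1.1 -1.4] op 0.151
```

View pics/s7c.png

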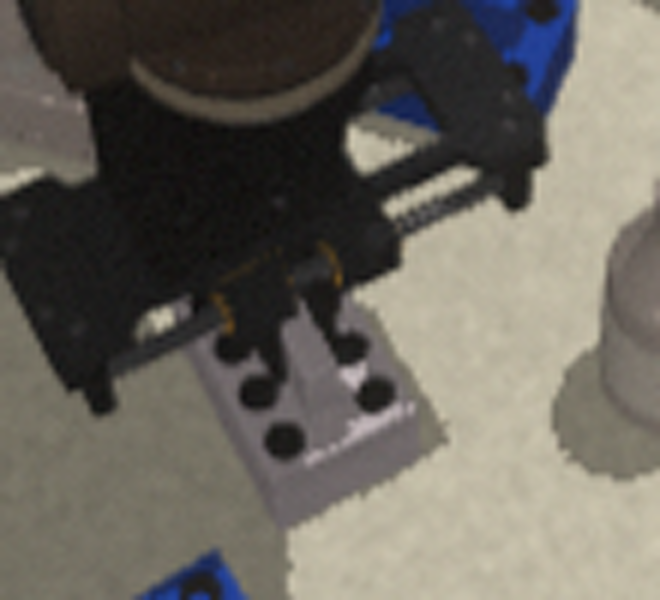

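The rib is gripped (opening 14 mm). Lifting.

drive_tool:
  steps:
    - {"slide": [0, -0.01, 0], "dr": [0, 0, 0], "fingers": 0.005}
    - {"slide": [0, -0.035, 0], "dr": [0, 0, 0], "fingers": 0.005}
    - {"slide": [0, -0.07, 0], "dr": [0, 0, 0], "fingers": 0.005}
    - {"slide": [0, -0.1, 0], "dr": [0, 0, 0], "fingers": 0.005}
    - {"slide": [0, -0.127, 0], "dr": [0, 0, 0], "fingers": 0.005}

```text
t: 7.2
eef_pos: [627.3, -237.0, 172.7]
tcp_rot: [-1.571, -0.001, -0.345]
ft_force: [0.0, -0.5, -3.6]
opening: 0.141
```

drive_tool:
  steps:
    - {"slide": [0, 0, 0], "dr": [0, 0, 0], "fingers": 0.005}

```text
t: 7.28
eef_pos: [629.1, -237.8, 176.6]
tcp_rot: [-1.572, -0.008, -0.345]
ft_force: [0.7, 0.3, -2.7]
opening: 0.142
```

Run:
```python
from h import *
s=env.state()["eef_pos"]
e=np.array([519.4,74.5,165])
plan([list(s+(e-s)*.5)+[.02],list(e)+[.02]])
```

```text
t 7.28 pos [ 629.1 -237.8  176.6] rot [-1.572 -0.008 -0.345] F [ 0.7  0.3 -2.7] op 0.142
slide [-0.104, 0.006, 0.128] dr [0, np.float64(-0.365), 0] dist 165.6
slide [-0.209, 0.012, 0.257] dr [0, np.float64(-0.365), 0] dist 331.2
```

drive_tool:
  steps:
    - {"slide": [-0.018, 0.0, 0.022], "dr": [0, -0.08, 0], "fingers": 0.005}
    - {"slide": [-0.036, 0.0, 0.044], "dr": [0, -0.16, 0], "fingers": 0.005}
    - {"slide": [-0.057, 0.0, 0.07], "dr": [0, -0.24, 0], "fingers": 0.005}
    - {"slide": [-0.08, 0.0, 0.098], "dr": [0, -0.32, 0], "fingers": 0.005}
    - {"slide": [-0.104, 0.0, 0.128], "dr": [0, -0.365, 0], "fingers": 0.005}

```text
t: 7.7
eef_pos: [571.5, -80.3, 169.5]
tcp_rot: [-1.57, 0.001, 0.024]
ft_force: [0.1, 0.5, -3.1]
opening: 0.141
```

Run:
```python
from h import *
plan([[519.4,74.5,165,.02]])
```

```text
t 7.7 pos [571.5 -80.3 169.5] rot [-1.57e+00  1.00e-03  2.40e-02] F [ 0.1  0.5 -3.1] op 0.141
slide [-0.048, 0.005, 0.156] dr [0, np.float64(0.004), 0] dist 163.4
```

drive_tool:
  steps:
    - {"slide": [-0.01, 0, 0.035], "dr": [0, 0, 0], "fingers": 0.005}
    - {"slide": [-0.022, 0, 0.075], "dr": [0, 0, 0], "fingers": 0.005}
    - {"slide": [-0.034, 0.003, 0.11], "dr": [0, 0, 0], "fingers": 0.005}
    - {"slide": [-0.043, 0.005, 0.14], "dr": [0, 0, 0], "fingers": 0.005}
    - {"slide": [-0.048, 0.005, 0.156], "dr": [0, 0, 0], "fingers": 0.005}

```text
t: 8.12
eef_pos: [519.4, 76.4, 164.5]
tcp_rot: [-1.57, 0.002, 0.022]
ft_force: [0.1, 0.1, -3.8]
opening: 0.143
```

drive_tool:
  steps:
    - {"slide": [0, 0, 0], "dr": [0, 0, 0], "fingers": 0.005}
    - {"slide": [0, 0, 0], "dr": [0, 0, 0], "fingers": 0.005}
    - {"slide": [0, 0, 0], "dr": [0, 0, 0], "fingers": 0.005}

```text
t: 8.37
eef_pos: [521.7, 73.1, 165.0]
tcp_rot: [-1.571, 0.0, 0.02]
ft_force: [-0.0, 0.5, -3.9]
opening: 0.147
```

Run:
```python
from h import *
plan([[519.4,74.5,125,.02]])
snap("scene","pics/s8.png"); snap("top","pics/t8.png");crop("pics/s8.png","pics/s8c.png",200,90,140,140,5)
crop("pics/t8.png","pics/t8c.png",170,120,90,120,5)
```

```text
t 8.37 pos [521.7  73.1 165. ] rot [-1.571  0.     0.02 ] F [-0.   0.5 -3.9] op 0.147
slide [-0.002, 0.04, 0.001] dr [0, np.float64(0.0), 0] dist 40.1
```

View pics/s8c.png

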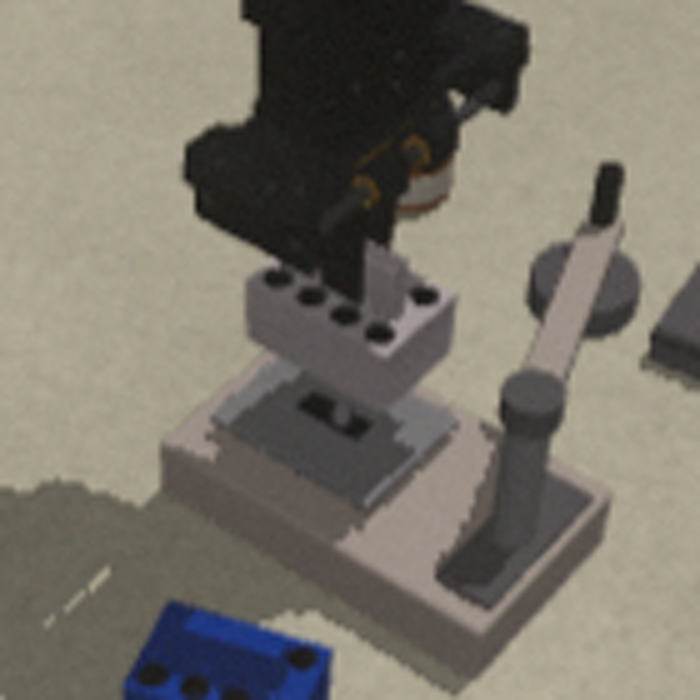

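View pics/t8c.png

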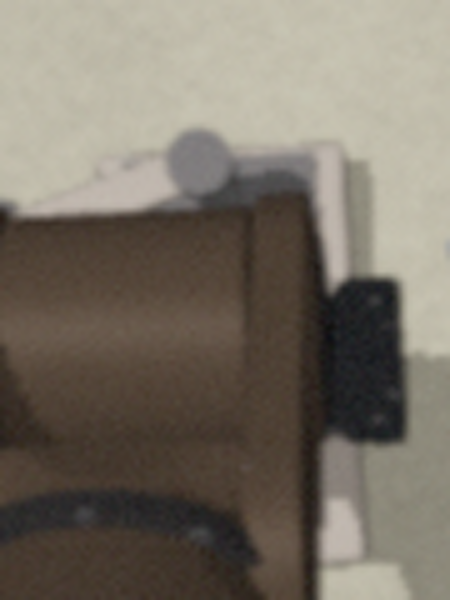

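Run:
```python
from h import *
S=lambda u,v:(200+(u+.5)/5-.5,90+(v+.5)/5-.5)
for nm,p,z in [("Ltop",(247,280),162),("Ftop",(380,358),162),("Rtop",(456,295),162),("Lbot",(248,335),122),("Fbot",(380,406),122),("Rbot",(447,345),122)]:
    print(nm,np.round(ray("scene",S(*p),z)[:2],1))
# predicted corners for centre at TCP-2.4 along x
c=np.array([521.7-2.4,73.1]);yaw=.02;R=np.array([[np.cos(yaw),-np.sin(yaw)],[np.sin(yaw),np.cos(yaw)]])
for sx,sy in [(-45,-30),(45,-30),(45,30)]:
    q=c+R@[sx,sy]
    print(np.round(q,1),[np.round((np.array(proj("scene",[*q,z]))-[200,90])*5) for z in (162,122)])
```

```text
Ltop [477.9  41.3]
Ftop [565.6  40. ]
Rtop [566.  101.9]
Lbot [476.8  43.1]
Fbot [562.7  46.7]
Rbot [561.3 105.6]
[474.9  42.2] [array([242., 275.]), array([242., 332.])]
[564.9  44. ] [array([382., 351.]), array([378., 409.])]
[563.7 104. ] [array([453., 289.]), array([447., 347.])]
```

The carrier is level and square in the fingers, with its centre about 1.8 mm behind the TCP. Descending to just above the pin.

drive_tool:
  steps:
    - {"slide": [-0.003, 0.01, 0.001], "dr": [0, 0, 0], "fingers": 0.005}
    - {"slide": [-0.003, 0.025, 0.001], "dr": [0, 0, 0], "fingers": 0.005}
    - {"slide": [-0.003, 0.038, 0.001], "dr": [0, 0, 0], "fingers": 0.005}
    - {"slide": [-0.003, 0.045, 0.001], "dr": [0, 0, 0], "fingers": 0.005}
    - {"slide": [-0.003, 0.045, 0.001], "dr": [0, 0, 0], "fingers": 0.005}

```text
t: 8.88
eef_pos: [518.2, 73.8, 118.8]
tcp_rot: [-1.571, 0.002, 0.019]
ft_force: [-0.9, 0.1, -3.2]
opening: 0.143
```

drive_tool:
  steps:
    - {"slide": [0, 0, 0], "dr": [0, 0, 0], "fingers": 0.005}
    - {"slide": [0, 0, 0], "dr": [0, 0, 0], "fingers": 0.005}

```text
t: 9.05
eef_pos: [519.1, 74.2, 120.7]
tcp_rot: [-1.571, -0.001, 0.02]
ft_force: [0.2, -0.2, -4.1]
opening: 0.143
```

Run:
```python
from h import *
plan([[518.8,74.2,118,.02]])
snap("scene","pics/s9.png");crop("pics/s9.png","pics/s9c.png",220,110,100,90,7)
```

```text
t 9.05 pos [519.1  74.2 120.7] rot [-1.571e+00 -1.000e-03  2.000e-02] F [ 0.2 -0.2 -4.1] op 0.143
slide [-0.0, 0.003, -0.0] dr [0, np.float64(-0.0), 0] dist 2.8
```

View pics/s9c.png

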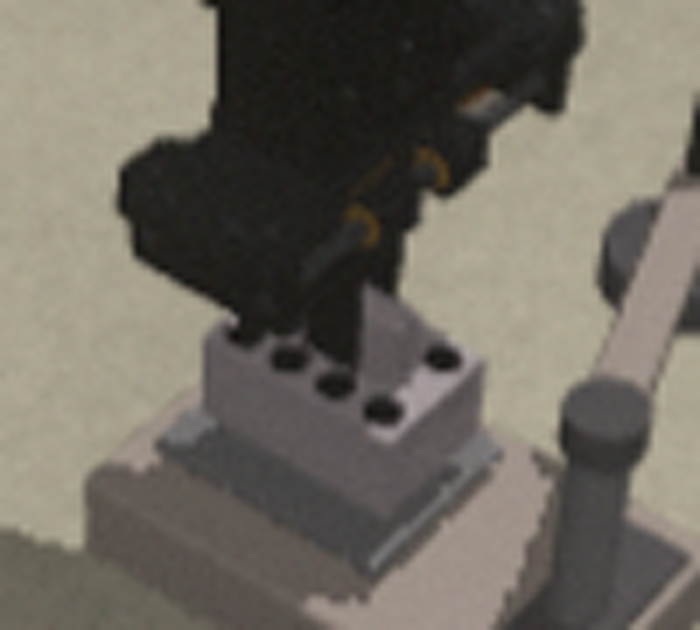

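drive_tool:
  steps:
    - {"slide": [0, 0.003, 0], "dr": [0, 0, 0], "fingers": 0.005}
    - {"slide": [0, 0.006, 0], "dr": [0, 0, 0], "fingers": 0.005}
    - {"slide": [0, 0.008, 0], "dr": [0, 0, 0], "fingers": 0.005}
    - {"slide": [0, 0.01, 0], "dr": [0, 0, 0], "fingers": 0.005}
    - {"slide": [0, 0.01, 0], "dr": [0, 0, 0], "fingers": 0.005}

```text
t: 9.52
eef_pos: [518.4, 74.6, 109.8]
tcp_rot: [-1.571, 0.001, 0.02]
ft_force: [0.1, -0.1, -3.4]
opening: 0.146
```

No contact at 3 mm below pin-tip height, so the pin looks to be entering the hole. Continuing down.

drive_tool:
  steps:
    - {"slide": [0, 0.002, 0], "dr": [0, 0, 0], "fingers": 0.005}
    - {"slide": [0, 0.004, 0], "dr": [0, 0, 0], "fingers": 0.005}
    - {"slide": [0, 0.006, 0], "dr": [0, 0, 0], "fingers": 0.005}
    - {"slide": [0, 0.006, 0], "dr": [0, 0, 0], "fingers": 0.005}

```text
t: 9.85
eef_pos: [518.0, 74.9, 103.6]
tcp_rot: [-1.57, 0.001, 0.02]
ft_force: [-2.0, 5.3, -5.3]
opening: 0.145
```

drive_tool:
  steps:
    - {"slide": [-0.001, 0.0, 0.0015], "dr": [0, 0, 0], "fingers": 0.005}
    - {"slide": [-0.001, 0.0, 0.0015], "dr": [0, 0, 0], "fingers": 0.005}
    - {"slide": [-0.001, 0.0, 0.0015], "dr": [0, 0, 0], "fingers": 0.005}

```text
t: 10.1
eef_pos: [517.9, 75.9, 104.3]
tcp_rot: [-1.571, -0.001, 0.02]
ft_force: [-0.1, -1.2, -3.6]
opening: 0.146
```

Run:
```python
from h import *
plan([])
snap("scene","pics/s10.png");crop("pics/s10.png","pics/s10c.png",220,110,100,90,7)
plan([])
```

```text
t 10.1 pos [517.9  75.9 104.3] rot [-1.571e+00 -1.000e-03  2.000e-02] F [-0.1 -1.2 -3.6] op 0.146
t 10.15 pos [517.9  75.9 104.3] rot [-1.571e+00 -1.000e-03  2.000e-02] F [ 0.4  0.1 -3.2] op 0.144
```

View pics/s10c.png

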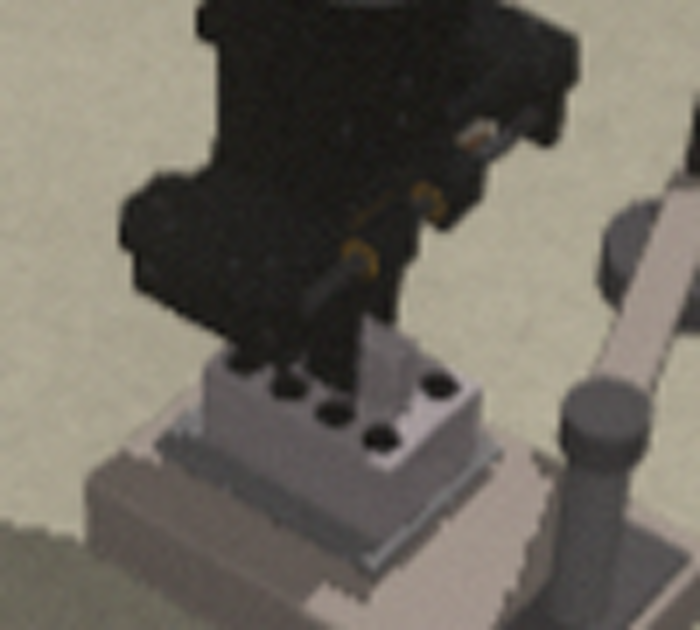

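Lateral force is gone and the block is just above the stage. Pressing down gradually.

drive_tool:
  steps:
    - {"slide": [0, 0.001, 0], "dr": [0, 0, 0], "fingers": 0.005}
    - {"slide": [0, 0.002, 0], "dr": [0, 0, 0], "fingers": 0.005}
    - {"slide": [0, 0.003, 0], "dr": [0, 0, 0], "fingers": 0.005}
    - {"slide": [0, 0.003, 0], "dr": [0, 0, 0], "fingers": 0.005}
    - {"slide": [0, 0.003, 0], "dr": [0, 0, 0], "fingers": 0.005}

```text
t: 10.57
eef_pos: [517.9, 75.9, 101.6]
tcp_rot: [-1.571, -0.001, 0.02]
ft_force: [-0.5, -0.9, 5.3]
opening: 0.147
```

drive_tool:
  steps:
    - {"slide": [0, 0.001, 0], "dr": [0, 0, 0], "fingers": 0.005}
    - {"slide": [0, 0.002, 0], "dr": [0, 0, 0], "fingers": 0.005}
    - {"slide": [0, 0.003, 0], "dr": [0, 0, 0], "fingers": 0.005}
    - {"slide": [0, 0.004, 0], "dr": [0, 0, 0], "fingers": 0.005}
    - {"slide": [0, 0.004, 0], "dr": [0, 0, 0], "fingers": 0.005}

```text
t: 10.98
eef_pos: [517.9, 75.9, 97.7]
tcp_rot: [-1.571, -0.001, 0.02]
ft_force: [-2.0, -1.4, 7.1]
opening: 0.147
```

drive_tool:
  steps:
    - {"slide": [0, 0.001, 0], "dr": [0, 0, 0], "fingers": 0.005}
    - {"slide": [0, 0.002, 0], "dr": [0, 0, 0], "fingers": 0.005}
    - {"slide": [0, 0.002, 0], "dr": [0, 0, 0], "fingers": 0.005}

```text
t: 11.23
eef_pos: [517.9, 75.9, 95.8]
tcp_rot: [-1.571, -0.001, 0.02]
ft_force: [-1.2, -1.2, 9.1]
opening: 0.15
```

drive_tool:
  steps:
    - {"slide": [0, 0.001, 0], "dr": [0, 0, 0], "fingers": 0.005}
    - {"slide": [0, 0.001, 0], "dr": [0, 0, 0], "fingers": 0.005}
    - {"slide": [0, 0.001, 0], "dr": [0, 0, 0], "fingers": 0.005}

```text
t: 11.48
eef_pos: [518.0, 75.9, 95.1]
tcp_rot: [-1.571, -0.001, 0.02]
ft_force: [-1.8, -0.9, 10.3]
opening: 0.144
```

Run:
```python
from h import *
plan([])
snap("scene","pics/s11.png");crop("pics/s11.png","pics/s11c.png",220,110,100,90,7)
plan([])
```

```text
t 11.48 pos [518.   75.9  95.1] rot [-1.571e+00 -1.000e-03  2.000e-02] F [-1.8 -0.9 10.3] op 0.144
t 11.53 pos [517.9  75.9  95.1] rot [-1.571e+00 -1.000e-03  2.000e-02] F [-2.4 -1.2 11. ] op 0.145
```

View pics/s11c.png

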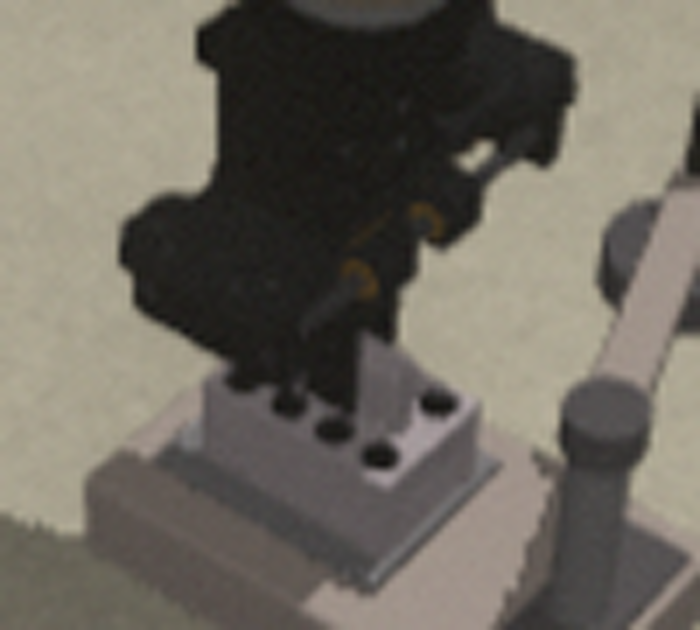

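The stage is visibly lower and the block lies flat. The force suggests it is at the stop or nearly so; I'll add 1 mm to confirm.

drive_tool:
  steps:
    - {"slide": [0, 0.001, 0], "dr": [0, 0, 0], "fingers": 0.005}
    - {"slide": [0, 0.001, 0], "dr": [0, 0, 0], "fingers": 0.005}
    - {"slide": [0, 0.001, 0], "dr": [0, 0, 0], "fingers": 0.005}

```text
t: 11.78
eef_pos: [518.1, 75.9, 95.0]
tcp_rot: [-1.571, -0.002, 0.02]
ft_force: [-6.3, -1.3, 23.0]
opening: 0.145
```

Firm stop: force jumped from 11 to 23 N with no further sinking. I'll back off 0.5 mm to leave a moderate push.

drive_tool:
  steps:
    - {"slide": [0, -0.0005, 0], "dr": [0, 0, 0], "fingers": 0.005}
    - {"slide": [0, -0.0005, 0], "dr": [0, 0, 0], "fingers": 0.005}
    - {"slide": [0, -0.0005, 0], "dr": [0, 0, 0], "fingers": 0.005}

```text
t: 12.03
eef_pos: [518.0, 75.9, 95.0]
tcp_rot: [-1.571, -0.002, 0.02]
ft_force: [-4.1, -1.0, 17.6]
opening: 0.141
```

Run:
```python
from h import *
plan([])
snap("scene","pics/s12.png"); snap("top","pics/t12.png")
crop("pics/s12.png","pics/s12c.png",210,110,130,100,6)
plan([])
```

```text
t 12.03 pos [518.   75.9  95. ] rot [-1.571 -0.002  0.02 ] F [-4.1 -1.  17.6] op 0.141
t 12.13 pos [518.   75.9  95. ] rot [-1.571 -0.002  0.02 ] F [-4.4 -2.1 17.1] op 0.144
```

View pics/s12c.png

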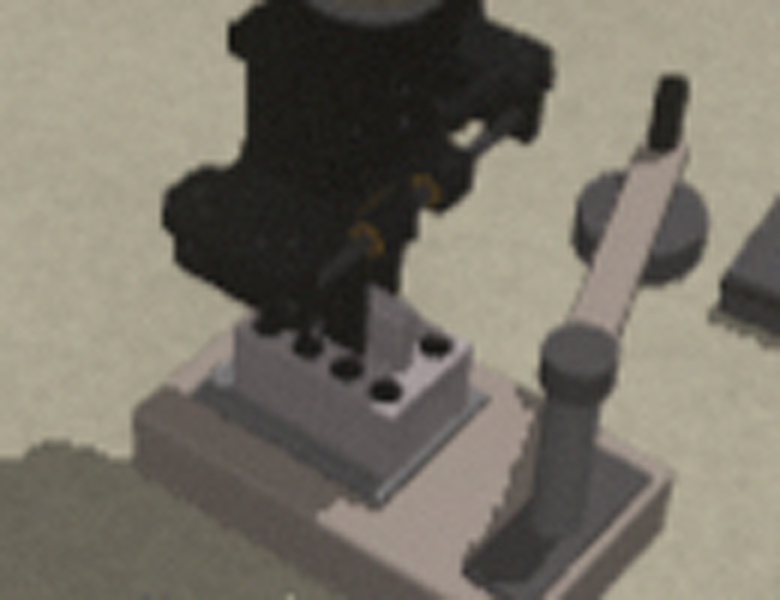

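View pics/t12.png

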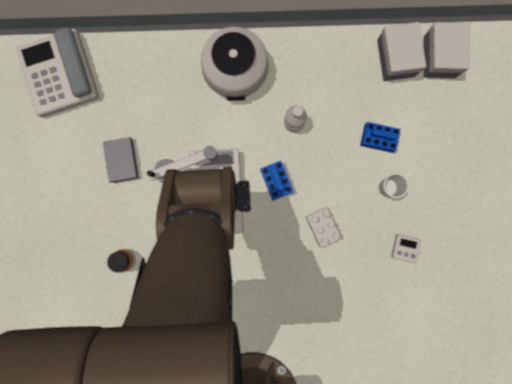

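The carrier lies flat and square on the stage, and the lamp arm runs from column (210,153) to handle (152,174), about 1.2 rad out. The bystanders are where they were. Handing in.

```bash
python3 -c "
from cell import env
print(env.job_done()); s=env.state(); print(s['t'],s['eef_pos'],s['ft_force'],s['opening'])"
```

```text
the job is handed in; nothing more can be done
None
the job is handed in; nothing more can be done
```

The job is handed in, with the carrier seated over the pin and still held pressed down at the bottom of the stage's travel. No verdict was reported. It took about 12 s of the 61 s.

- **Lamp arm:** I swung it out by its handle to about 1.2 rad.
- **Gripping the carrier:** I gripped the rib, then let go and regripped about 6 mm lower for a firmer hold before lifting.
- **Placing on the pin:** The pin showed in both views, about 6 mm beyond the stage's centre, so I lowered the carrier straight over it rather than sliding to find it. There was one sideways contact of about 5 N on the way down. Moving about 1 mm cleared it.
- **Pressing down:** I pressed until the force jumped from about 11 N to 23 N with no further sinking, then backed off 0.5 mm.

**Last checks:**
- The fingers ended at z = 95.0 mm, which puts the carrier's underside at about 52 mm, the height of the fully sunk stage.
- The push was about 17 N upward on the tool, with the rib still gripped.
- The tool's tilt was about 0.002 rad, and its yaw of 0.02 rad matched the stage.
- In the final top picture the bystanders were in their starting places by eye.

**Disagreements:** A sideways force of about 4 N remained at the end, probably light contact with the pin or slight flex. The two camera views disagreed by about 1–3 mm on the pin, slot and carrier positions.

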